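Set the multimeter to volts DC with a fingertip

TASK

Get the orange multimeter ready to test the router's power adapter: with a fingertip rubbing on its black knurled dial, turn the dial clockwise until the white pointer clicks into the detent at the yellow dot, and take the finger off. Then press the yellow key fully down and let it go. The meter stays flat where it lies on the desk: do not pinch the dial, lift or shove the meter, bear down hard on it, or disturb the things around it.

Things in the scene. Friction and masses are not known exactly. Their poses are not given: they have to be found in the camera images.
- meter: Loose orange digital multimeter lying face up, about 0.6 kg, on a rubber sole (slides from about 4 N of sideways push): 196 mm long (x), 94 mm wide (y), dark face 42 mm above the desk. Origin: centre of its underside; +x from the four sockets to the display, +y to the left when reading it, z up. Only the dial and the yellow key stand more than 2 mm above the face.
- dial (a joint): Angle of the dial in rad, growing clockwise seen from above. A detent every 0.524 (30 degrees) from 0 to 3.14: 0 = off (white bar; pointer to the meter's +y), 0.524 = white dot, 1.047 = yellow dot (volts), then blue, two green, red. It starts at off or at the white dot. Passing the crest between detents takes about 0.045 N m (1.6 N at the rim); let go within 12 degrees of a detent it snaps in.
- dial_top (a point): Centre of the flat top of the black dial, on its axis, 57 mm above the desk, at x = -16 mm, y = 0 on the meter. Disc 58 mm in diameter, knurled rim, standing 15 mm above the face. It turns by friction under a finger that presses on the top off the axis and sweeps round (3 to 10 N at 19 mm from the axis), or is pushed lightly (about 3 N) against the rim and drawn along it. The point turns with the dial.
- dial_pointer (a point): Outer end of the white pointer line on the top of the dial, 26.5 mm from the dial's axis; it turns with the dial.
- key_top (a point): Centre of the top of the round yellow key, 13.6 mm in diameter, standing 5 mm above the meter's face (47 mm above the desk) at x = +31 mm, y = +30 mm on the meter, its edge 20 mm from the dial's rim. The grey keys beside it are nearly flush and dead.
- select_key (a joint): Travel of the yellow key in m: 0 up, 0.003 fully down (about 4 N); a press counts from 0.002. It springs back when let go.
- router: Loose white router, 128 x 190 mm, 35 mm high, with two upright black antennas on its +x edge that reach 207 mm above the desk. Origin: centre of its underside. Leave it alone.
- adapter: Loose black plug-in power adapter, 78 x 46 x 30 mm (38 mm at the raised part), two 19 mm plug pins pointing to its -x. Origin: centre of its underside. It lies beside the meter; leave it alone.
- spare_antenna: Loose black rod antenna with brass connector, 194 mm along its x, 15 mm thick, lying beside the meter. Origin: under its middle, on the desk. Leave it alone.
- mug: Loose blue mug, 80 mm across, 92 mm high, handle to its +y. Origin: centre of its underside. Leave it alone.
- screwdriver: Loose screwdriver with green handle, 180 mm along its x, 26 mm thick. Origin: under its middle, on the desk. Leave it alone.
- phone: Loose black phone, 148 x 72 x 9 mm. Origin: centre of its underside. Leave it alone.

How it is judged:
On the way, in this order (a step that is already met when the one before it is completed fails the run):
1. the dial rests in the detent at the yellow dot, the yellow key still up and the finger off the dial (value of joint dial between 0.927 and 1.167 rad and value of joint select_key below 0.001 m and contact force between the arm and meter below 0.2 N), for 0.2 s.
2. the yellow key is pressed down (value of joint select_key above 0.002 m), for 0.05 s.
At the end, for the whole second after the job is handed in: The dial stands in the detent at the yellow dot (1.047 rad within 0.12), still; the yellow key is up again (within 0.8 mm) after a press that followed the turning; the meter lies flat within 20 mm of where it began, and every other listed thing within 20 mm of where it began (value of joint dial between 0.927 and 1.167 rad and value of joint select_key below 0.0008 m and distance of each of meter, router, adapter, spare_antenna, mug, screwdriver, phone from where it was at the start of the episode below 0.02 m and angle between meter's own z axis and vertical below 0.05 rad and linear speed of meter below 0.01 m/s and velocity of joint dial between -0.1 and 0.1 rad/s); the robot touches nothing.
It fails at once if the dial is pinched between the fingers instead of being rubbed (horizontal distance between the grasp point and dial_top below 0.01 m and z of the grasp point in the frame of dial_top below 0.015 m and contact force between the fingers and meter above 1.5 N).
It fails at once if the meter is lifted or tipped (height (world z) of meter above 0.008 m or angle between meter's own z axis and vertical above 0.15 rad).
It fails at once if the meter is shoved more than 30 mm (distance of meter from where it was at the start of the episode above 0.03 m).
It fails at once if the meter is pressed with more than 45 N (contact force between the arm and meter above 45 N).
It fails at once if something around the meter is moved more than 20 mm (distance of any of router, adapter, spare_antenna, mug, screwdriver, phone from where it was at the start of the episode above 0.02 m).
It also fails if it takes over 51 s, if anything falls off the work surface, if the arm or the gripper's body presses on something with over 40 N, if the wrist force passes 120 N, or if a joint passes its speed limit or range.

ROBOT

A 6-joint arm with a two-finger parallel gripper is mounted at the origin on the work surface. World frame = base frame: x ahead of the robot, y to its left, z up, the work surface at z = 0. Lengths are in m, angles in rad, forces in N, time in s.
With the tool pointing down it reaches from about 0.4 to 0.825 m from the base axis. Payload 7 kg.
Tool frame: the origin (TCP) lies between the finger pads; the fingertips stand 11 mm ahead of it and the grasp point (between the pads) lies 8 mm behind it; z points along the fingers, y is the direction in which the jaws open and shut (so a half turn about z gives the same grasp; the last joint's range is limited). The gripper opens to 88 mm and grips with 3 to 60 N. Pads are 19 mm wide; open, the fingers measure 130 mm over their backs; the gripper's body (78 mm by 193 mm) begins 47 mm behind the grasp point.
Start: joints at [1.555, 0.359, 0.012, 0, -1.224, -0.288], TCP at [0.202, 0.644, 0.238] pointing down, gripper open.
Joint ranges: [-3.07, 3.07], [-1.43, 2.12], [-1.02, 1.25], [-3.03, 1.67], [-3.05, -0], [-3.03, 3.03]. Speed limits (rad/s): [2.39, 2.39, 3.01, 3.14, 3.14, 3.14].

INTERFACE

Orientations are given as a 3x3 rotation matrix whose columns are the frame's x, y, z axes.
In Python, from rig import monitor, vision, ctrl, nets gives the robot as it stands.
- The arm moves only by the shell command python3 -m pendant 'ROWS' [OPENING] [FORCE]. ROWS is JSON, a list of rows, each a list of 6 numbers: the shift along the world's x, y, z in mm, then the turn, a rotation vector about the world's x, y, z in rad. A call has exactly 5 rows; each row shifts and turns the commanded pose from where the row before left it; what a row does not reach is not made up. A row lasts 1/12 s, in which the tool goes at most 41.7 mm and 7.16 degrees, less where a joint would pass 70% of its speed; a pose out of reach is approached as far as the arm can. A call with a gripper value outside its range is refused whole. OPENING is the gripper's target within -1 to 1 (fully open at 1, half-way at 0, shut at -1), set as the call begins (- or left out, the last holds). The fingers move at their own pace and stop on an object; FORCE is the grip in N (left out, the last holds). Time passes only in rows, so rows that do not move let the fingers close, or fill a call up. It gives the time, the measured TCP pose, the force and the opening at its end, in the units of the state.
- monitor.state(): the state, without advancing time (a new reading comes with each control period).
- vision.capture(name): name is "scene" or "top" or "wrist"; returns (picture, depth): 400x640x3 uint8, red, green, blue; 400x640 float32, m along the optical axis (not along the pixel's ray), 0 where there is no reading.
- vision.get_calibration(name): a dict with "camera_matrix" (3x3 intrinsics, pixels), "distortion" ([k1, k2, p1, p2, k3] as OpenCV has them; the pictures are not rectified), "R" (3x3) and "t" (3): a world point X has camera coordinates R X + t. Camera axes: x right, y down, z forward; pixel columns grow to the right and rows downward; lengths in m; the calibration is good to about 2 mm. A picture is of the moment at which its call begins: read the wrist's pose just before it. get_calibration takes no time and is no camera call; for the wrist camera it gives the pose at the moment of the call.
- ctrl.job_done(): hands the job in, once; it reports no verdict.
Trained networks look in the newest picture that a camera, given by its name, has taken for a name from the list of things; names that differ only in an ending like _2 or _b are one class to them, and where a whole thing is asked for, a point or a joint stands for the part that bears it (a point fixed in the world has none). Each returns a list of dicts, best first, with "conf" (0 to 1); they miss things now and then, are a little off and sometimes report something else, mostly with a low value. They report only what shows in the picture. A call takes as long as a camera call.
- nets.recognise(label, camera): "extent" ([left, top, width, height] as shares, 0 to 1, of the picture: columns of its width, rows of its height, round what is visible of it).
- nets.masks_of(label, camera): "region" (400x640 bool, what is visible of it) and "extent" ([left, top, width, height] as shares, 0 to 1, of the picture: columns of its width, rows of its height, round what is visible of it).
- nets.mark_of(label, camera): "at" ([column, row] as shares, 0 to 1, of the picture: columns of its width, rows of its height: a listed point, or the origin of a listed thing).
The state is a dict: "time": time; "joints": joint angles; "joint_velocities": joint speeds; "effort": joint torques, N m; "eef_pos": TCP position; "eef_rot": TCP orientation; "force": force on the tool from outside, world axes, zero at the start; "wrist_torque": the same for the moment, N m; "finger_gap": finger opening in m.
Only numpy, scipy, OpenCV 4.12 (cv2) and the standard library are available. Lean on these libraries where they do the work, as an engineer would, in place of code of your own. Each camera call takes 0.05 s, during which the arm holds its last target.

## Working session

There is one attempt and no reset: what is moved stays moved. The work goes in short steps, Python scripts to look and compute and a shell command to move; the robot and the scene stay as the last step left them, time stands still between calls to the robot, and variables do not carry over. Pictures are saved under pics/ and viewed, and the job is handed in when it is done.

```bash
mkdir -p pics; ls; cat > h.py <<'E'
import numpy as np, cv2
from rig import monitor, vision, ctrl, nets
def cap(cam,fn=None):
    p,d=vision.capture(cam)
    if fn: cv2.imwrite('pics/'+fn,cv2.cvtColor(p,cv2.COLOR_RGB2BGR))
    return p,d
def cal(cam):
    c=vision.get_calibration(cam); return {k:np.array(v,float) for k,v in c.items() if k in('camera_matrix','distortion','R','t')}
def on_plane(c,uv,z):
    n=cv2.undistortPoints(np.array([[uv]],float),c['camera_matrix'],c['distortion'])[0,0]
    r=c['R'].T@np.array([n[0],n[1],1]); o=-c['R'].T@c['t'].ravel()
    return o+r*(z-o[2])/r[2]
def proj(c,X):
    return cv2.projectPoints(np.array(X,float).reshape(-1,1,3),cv2.Rodrigues(c['R'])[0],c['t'],c['camera_matrix'],c['distortion'])[0].reshape(-1,2)
E
python3 - <<'E'
from h import *
s=monitor.state(); print(s['time'],s['eef_pos'],s['eef_rot'],s['force'],s['finger_gap'])
for cam in ['top','scene','wrist']:
    c=cal(cam); print(cam,-c['R'].T@c['t'].ravel())
    cap(cam,cam+'0.png')
    for l,z in [('dial_top',.057),('dial_pointer',.057),('key_top',.047),('meter',0)]:
        for m in nets.mark_of(l,cam)[:1]:
            uv=np.array(m['at'])*[640,400]; print(l,m['conf'],uv.round(1),on_plane(c,uv,z).round(4))
E
```

```text
pics
0.0 [0.20181446 0.64363163 0.23664829] [[ 9.54150267e-01 -2.99327813e-01 -3.58748451e-04]
 [-2.99327999e-01 -9.54148968e-01 -1.57971362e-03]
 [ 1.30552759e-04  1.61466763e-03 -9.99998688e-01]] [ 0.05267066 -0.59930276  0.69799057] 0.08752885623869212
top [0.41278681 0.04507486 1.63050102]
dial_top 0.78 [313.9 187.9] [0.5809 0.0412 0.057 ]
dial_pointer 0.73 [307.  184.9] [0.5898 0.0625 0.057 ]
meter 0.64 [314.7 187.5] [0.5883 0.0386 0.    ]
scene [ 0.98061327 -0.52821961  0.63498359]
dial_top 0.76 [327.7 201.7] [0.5843 0.04   0.057 ]
dial_pointer 0.91 [338.8 201. ] [0.6053 0.0577 0.057 ]
key_top 0.43 [345.3 212.2] [0.635  0.0415 0.047 ]
meter 0.88 [325.7 222.4] [0.5878 0.0259 0.    ]
wrist [0.27682674 0.62151295 0.38382332]
```

View pics/top0.png

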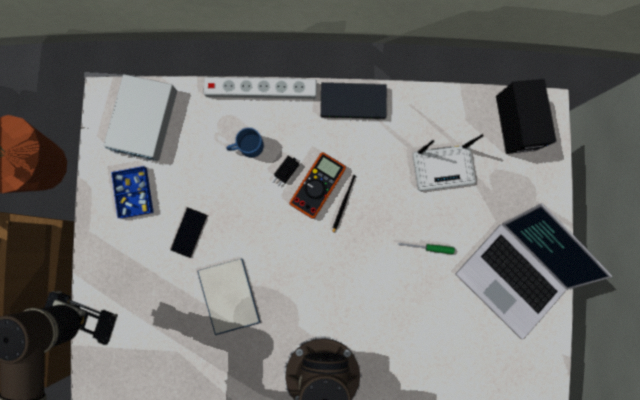

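View pics/scene0.png

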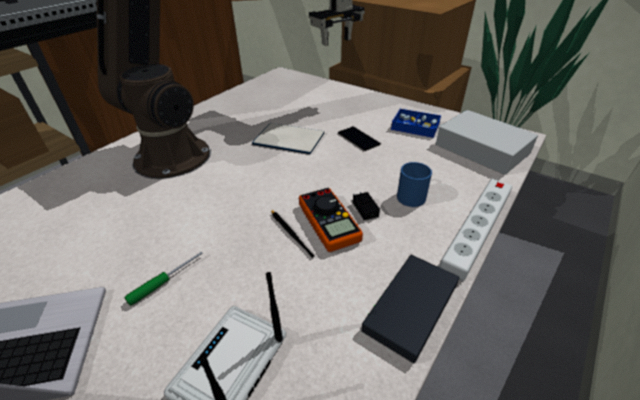

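```bash
python3 - <<'E'
import cv2
a=cv2.imread('pics/top0.png')[140:240,250:380]; b=cv2.imread('pics/scene0.png')[150:260,260:410]
cv2.imwrite('pics/topz.png',cv2.resize(a,None,fx=6,fy=6,interpolation=cv2.INTER_CUBIC))
cv2.imwrite('pics/scenez.png',cv2.resize(b,None,fx=5,fy=5,interpolation=cv2.INTER_CUBIC))
E
```

```text
(no output)
```

View pics/topz.png

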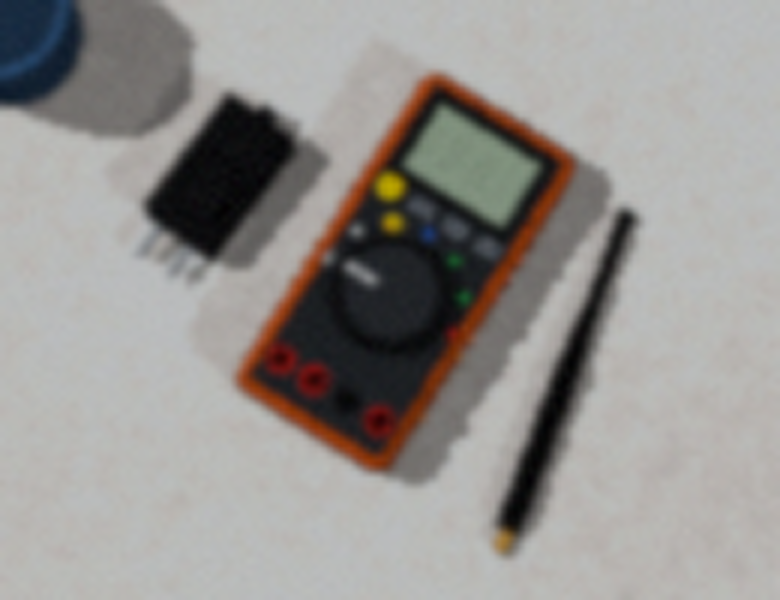

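View pics/scenez.png

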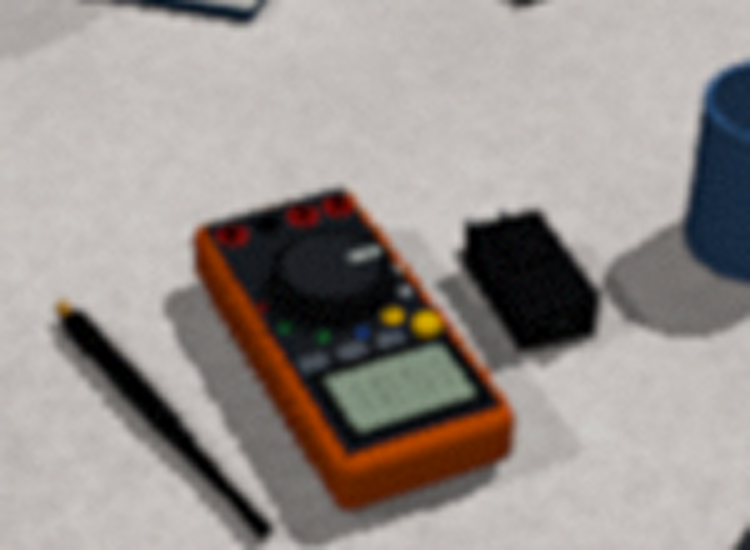

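The top view shows the meter at about (314,188) px with its +x axis up and to the right, yaw about -32°. The pointer lies at the white bar (off). I'll bring the wrist camera over the meter to measure it more closely.

```bash
for i in 1 2 3; do python3 -m pendant '[[15,-29,0,0,0,0],[15,-29,0,0,0,0],[15,-29,0,0,0,0],[15,-29,0,0,0,0],[15,-29,0,0,0,0]]' -1 20; done | tail -1
python3 -m pendant '[[15,-29,0,0,0,0],[15,-29,0,0,0,0],[15,-29,0,0,0,0],[15,-29,0,0,0,0],[15,-29,0,0,0,0]]'
python3 -m pendant '[[0,0,0,0,0,0],[0,0,0,0,0,0],[0,0,0,0,0,0],[0,0,0,0,0,0],[0,0,0,0,0,0]]'
python3 - <<'E'
from h import *
cam='wrist'; p,d=cap(cam,'wrist1.png'); c=cal(cam)
s=monitor.state(); print(s['time'],s['eef_pos'],s['force'],s['finger_gap'])
for l,z in [('dial_top',.057),('dial_pointer',.057),('key_top',.047),('meter',0)]:
    for m in nets.mark_of(l,cam)[:1]:
        uv=np.array(m['at'])*[640,400]; print(l,m['conf'],uv.round(1),on_plane(c,uv,z).round(4),d[int(uv[1]),int(uv[0])])
E
```

```text
finger_gap: 0.0005
time: 2.42
eef_pos: [0.5025, 0.0625, 0.238]
eef_rot: [[0.954, -0.299, 0.001], [-0.299, -0.954, 0.0], [0.001, -0.001, -1.0]]
force: [0.6, 0.7, 0.0]
finger_gap: 0.0006
time: 2.83
eef_pos: [0.5016, 0.065, 0.2377]
eef_rot: [[0.955, -0.298, 0.0], [-0.298, -0.955, 0.0], [0.0, -0.0, -1.0]]
force: [-0.0, 0.1, 0.6]
finger_gap: 0.0005
2.8833 [0.5016666  0.06498404 0.23772883] [-0.06105096  0.86282042 -0.16732607] 0.0005143691391631323
dial_top 0.69 [321.   97.1] [0.5799 0.0386 0.057 ] 0.31388184
dial_pointer 0.5 [298.8  37.6] [0.6337 0.0427 0.057 ] 0.30675408
key_top 0.74 [298.5  36.3] [0.6366 0.0427 0.047 ] 0.3057816
meter 0.65 [323.4  83.8] [0.5928 0.0315 0.    ] 0.30876246
```

View pics/wrist1.png

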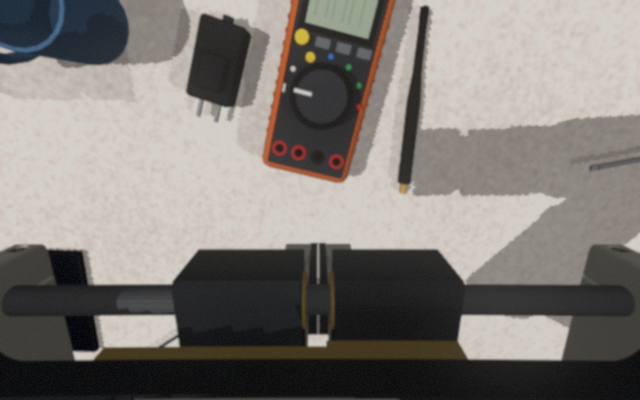

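```bash
python3 - <<'E'
from h import *
p=cv2.cvtColor(cv2.imread('pics/wrist1.png'),cv2.COLOR_BGR2RGB); c=cal('wrist')
crop=p[0:200,240:410]; cv2.imwrite('pics/w1z.png',cv2.resize(cv2.cvtColor(crop,cv2.COLOR_RGB2BGR),None,fx=3,fy=3,interpolation=cv2.INTER_CUBIC))
hsv=cv2.cvtColor(p,cv2.COLOR_RGB2HSV)
y=((hsv[...,0]>20)&(hsv[...,0]<35)&(hsv[...,1]>150)&(hsv[...,2]>120)).astype(np.uint8); y[120:]=0
n,_,st,ce=cv2.connectedComponentsWithStats(y)
for i in range(1,n):
    if st[i][4]>15: print('yellow',st[i],ce[i],on_plane(c,ce[i],.047),on_plane(c,ce[i],.042))
w=((hsv[...,1]<50)&(hsv[...,2]>140)).astype(np.uint8)
m=np.zeros_like(w); cv2.circle(m,(321,97),29,1,-1); w&=m
n,_,st,ce=cv2.connectedComponentsWithStats(w)
for i in range(1,n):
    if st[i][4]>15:
        ys,xs=np.nonzero(_==i); print('white',st[i],ce[i]); 
        a=np.array([on_plane(c,(u,v),.057)[:2] for u,v in zip(xs,ys)]); mu=a.mean(0); V=np.linalg.svd(a-mu)[2][0]; print(mu,V,((a-mu)@V).min(),((a-mu)@V).max())
g=cv2.GaussianBlur(cv2.cvtColor(crop,cv2.COLOR_RGB2GRAY),(3,3),0)
C=cv2.HoughCircles(g,cv2.HOUGH_GRADIENT,1,30,param1=60,param2=15,minRadius=26,maxRadius=38)
for q in (C[0][:4] if C is not None else []): print('circ',q+[240,0,0],on_plane(c,(q[0]+240,q[1]),.057))
# edges of meter: orange
o=((hsv[...,0]>3)&(hsv[...,0]<16)&(hsv[...,1]>150)&(hsv[...,2]>80)).astype(np.uint8); o[200:]=0
ys,xs=np.nonzero(o); r=cv2.minAreaRect(np.c_[xs,ys].astype(np.float32)); print(r)
b=cv2.boxPoints(r); print(b); print([on_plane(c,q,.03)[:2].round(4) for q in b])
E
```

```text
yellow [295  28  15  17 195] [301.57435897  36.30769231] [0.63583125 0.03954528 0.047     ] [0.63670864 0.03950679 0.042     ]
yellow [306  52   9  11  82] [309.8902439   56.85365854] [0.61717093 0.0375169  0.047     ] [0.61777144 0.03744832 0.042     ]
white [294  88  18   8  76] [302.38157895  91.69736842]
[0.58972132 0.0533627 ] [-0.51765131 -0.85559168] -0.008092664975134667 0.008253487239155727
circ [321.5         95.5         26.60000038] [0.58123314 0.0373677  0.057     ]
((323.86395263671875, 80.70327758789062), (99.00225067138672, 188.78567504882812), 13.240520477294922)
[[ 2.5405905e+02  1.6124918e+02]
 [ 2.9729837e+02 -2.2518034e+01]
 [ 3.9366885e+02  1.5737915e-01]
 [ 3.5042953e+02  1.8392459e+02]]
[array([0.5392, 0.1255]), array([0.686 , 0.0281]), array([ 0.6419, -0.052 ]), array([0.4845, 0.0338])]
```

View pics/w1z.png

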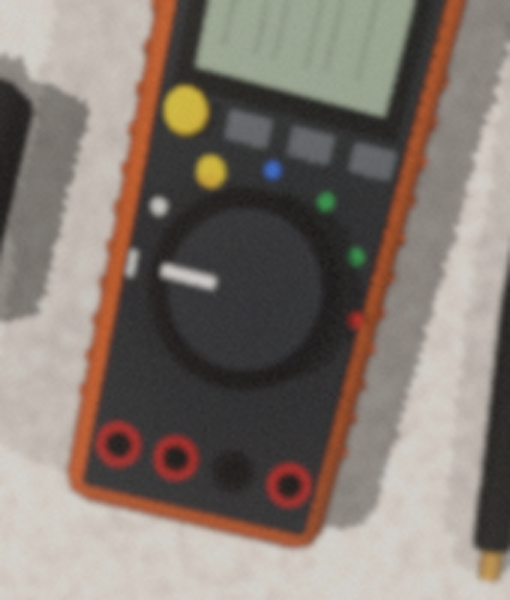

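The pointer is at the white bar (off), so it needs 60° clockwise. I take the dial centre as (0.5803, 0.038), the key as (0.6358, 0.0395) and the yaw as -31°. The 55.5 mm from dial to key agrees with the nominal 55.8 mm. Next I approach the start of the rub, 19 mm from the axis on the robot's side.

```bash
python3 -m pendant '[[6,-2.7,-15,0,0,0.03],[6,-2.7,-15,0,0,0.03],[6,-2.7,-15,0,0,0.03],[6,-2.7,-15,0,0,0.03],[6,-2.7,-15,0,0,0.03]]' >/dev/null
python3 -m pendant '[[6,-2.7,-15,0,0,0.03],[6,-2.7,-15,0,0,0.03],[6,-2.7,-15,0,0,0.03],[6,-2.7,-15,0,0,0.03],[6,-2.7,-15,0,0,0.03]]'
python3 -m pendant '[[0,0,-3,0,0,0],[0,0,-3,0,0,0],[0,0,-3,0,0,0],[0,0,0,0,0,0],[0,0,0,0,0,0]]'
python3 - <<'E'
from h import *
cap('wrist','wrist2.png')
s=monitor.state(); print(s['time'],s['eef_pos'],s['force'])
E
```

```text
time: 3.92
eef_pos: [0.5623, 0.0372, 0.0869]
eef_rot: [[1.0, -0.002, 0.0], [-0.002, -1.0, -0.0], [0.0, 0.0, -1.0]]
force: [0.7, -0.3, 0.6]
finger_gap: 0.0002
time: 4.33
eef_pos: [0.5621, 0.0374, 0.0793]
eef_rot: [[1.0, -0.004, 0.001], [-0.004, -1.0, 0.0], [0.001, -0.0, -1.0]]
force: [0.4, 0.1, 1.0]
finger_gap: 0.0004
4.3833 [0.56217686 0.03736735 0.07942558] [0.413193   0.26172986 0.48418471]
```

View pics/wrist2.png

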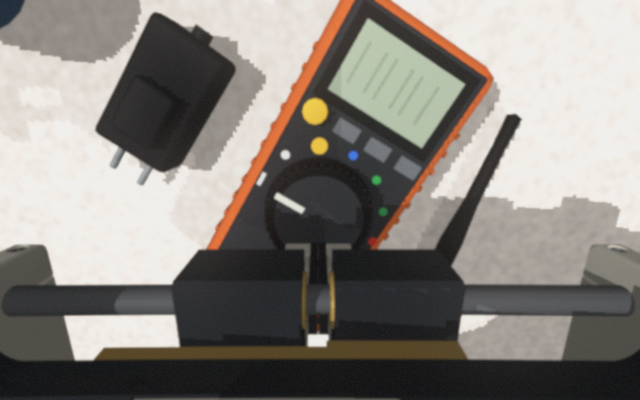

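The fingertip is over the near half of the dial at about (318,245) px, the pointer is still at the bar, and the key is at (315,110). Now I descend gently to contact.

```bash
python3 -m pendant '[[-0.5,0.5,-3,0,0,0],[0,0,-3,0,0,0],[0,0,-3,0,0,0],[0,0,-1,0,0,0],[0,0,0,0,0,0]]'
python3 -m pendant '[[0,0,-0.5,0,0,0],[0,0,0,0,0,0],[0,0,-0.5,0,0,0],[0,0,0,0,0,0],[0,0,0,0,0,0]]'
```

```text
time: 4.8
eef_pos: [0.5613, 0.0375, 0.0684]
eef_rot: [[1.0, -0.004, -0.0], [-0.004, -1.0, -0.0], [-0.0, 0.0, -1.0]]
force: [-1.2, 0.8, 0.1]
finger_gap: 0.0005
time: 5.22
eef_pos: [0.5614, 0.0375, 0.0682]
eef_rot: [[1.0, -0.004, 0.0], [-0.004, -1.0, -0.0], [0.0, 0.0, -1.0]]
force: [-3.7, 0.3, 8.5]
finger_gap: 0.0008
```

```bash
python3 -m pendant '[[0.14,1.98,0,0,0,-0.105],[0.35,1.96,0,0,0,-0.105],[0.55,1.91,0,0,0,-0.105],[0.75,1.84,0,0,0,-0.105],[0.93,1.76,0,0,0,-0.105]]'
python3 - <<'E'
from h import *
cap('wrist','wrist3.png')
E
```

```text
time: 5.63
eef_pos: [0.5646, 0.0473, 0.0683]
eef_rot: [[0.861, -0.509, 0.001], [-0.509, -0.861, 0.0], [0.001, -0.001, -1.0]]
force: [-1.9, -0.5, 6.8]
finger_gap: 0.0005
```

View pics/wrist3.png

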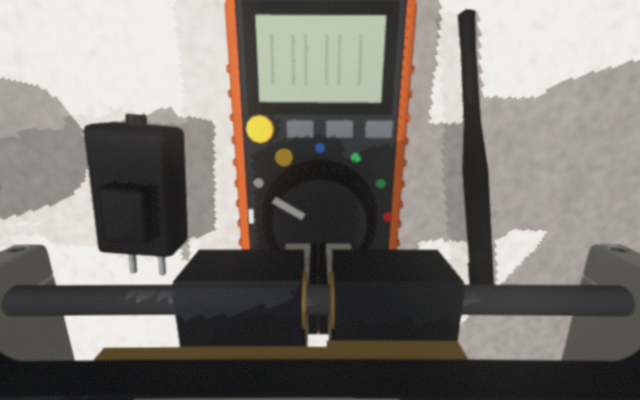

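The pointer now runs from (305,218) to (274,201) px, so the dial turned about 30° with the finger and the meter has not moved. I continue the sweep.

```bash
python3 -m pendant '[[1.11,1.65,0,0,0,-0.105],[1.28,1.52,0,0,0,-0.105],[1.43,1.38,0,0,0,-0.105],[1.57,1.22,0,0,0,-0.105],[1.69,1.05,0,0,0,-0.105]]'
python3 - <<'E'
from h import *
cap('wrist','wrist4.png')
E
```

```text
time: 6.1
eef_pos: [0.5722, 0.0541, 0.0683]
eef_rot: [[0.49, -0.872, 0.002], [-0.872, -0.49, 0.0], [0.001, -0.002, -1.0]]
force: [0.1, -1.2, 4.9]
finger_gap: 0.0007
```

View pics/wrist4.png

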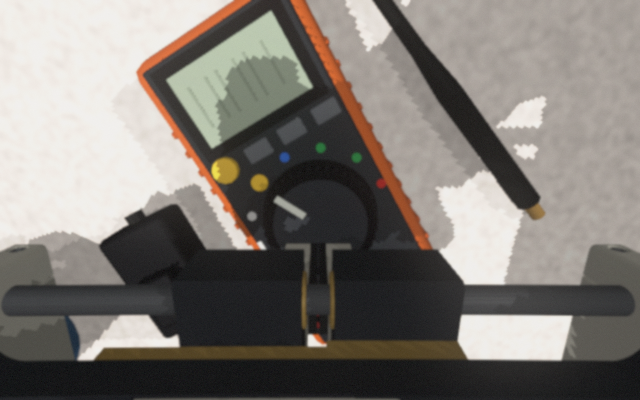

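The pointer, (305,218) to (274,199) px, now aims at the yellow dot at (260,183). I lift straight off and check.

```bash
python3 -m pendant '[[0,0,2,0,0,0],[0,0,6,0,0,0],[0,0,12,0,0,0],[0,0,15,0,0,0],[0,0,15,0,0,0]]' 
python3 -m pendant '[[-3,2,0,0,0,0.1],[-3,2,0,0,0,0.1],[-3,-2,0,0,0,0.1],[0,-2,0,0,0,0.1],[0,0,0,0,0,0]]' 
python3 - <<'E'
from h import *
p,d=cap('wrist','wrist5.png'); c=cal('wrist')
hsv=cv2.cvtColor(p,cv2.COLOR_RGB2HSV)
y=((hsv[...,0]>20)&(hsv[...,0]<35)&(hsv[...,1]>150)&(hsv[...,2]>100)).astype(np.uint8); y[240:]=0
n,_,st,ce=cv2.connectedComponentsWithStats(y)
for i in range(1,n):
    if st[i][4]>15: print('yellow',st[i],ce[i],on_plane(c,ce[i],.047),on_plane(c,ce[i],.042))
px=proj(c,[[.5803,.038,.057]])[0]; print('dial px',px)
w=((hsv[...,1]<60)&(hsv[...,2]>110)).astype(np.uint8)
m=np.zeros_like(w); cv2.circle(m,tuple(int(v) for v in px),50,1,-1); w&=m
n,L,st,ce=cv2.connectedComponentsWithStats(w)
for i in range(1,n):
    if st[i][4]>40:
        ys,xs=np.nonzero(L==i); a=np.array([on_plane(c,(u,v),.057)[:2] for u,v in zip(xs,ys)]); mu=a.mean(0); V=np.linalg.svd(a-mu)[2][0]
        dd=mu-[.5803,.038]; V=V*np.sign(V@dd); print(st[i],mu,'line deg',np.degrees(np.arctan2(V[1],V[0])),'radial deg',np.degrees(np.arctan2(dd[1],dd[0])))
E
```

```text
time: 6.57
eef_pos: [0.5708, 0.0536, 0.118]
eef_rot: [[0.496, -0.868, -0.001], [-0.868, -0.496, -0.0], [-0.0, 0.001, -1.0]]
force: [0.2, 0.4, 0.5]
finger_gap: 0.0006
time: 6.98
eef_pos: [0.5619, 0.0536, 0.1179]
eef_rot: [[0.797, -0.603, -0.0], [-0.603, -0.797, 0.0], [-0.0, -0.0, -1.0]]
force: [-0.4, 0.4, -0.7]
finger_gap: 0.0004
yellow [256 108  22  22 371] [266.26415094 118.8490566 ] [0.63601636 0.03902593 0.047     ] [0.63628578 0.03976817 0.042     ]
yellow [281 133  14  14 159] [287.28301887 139.6163522 ] [0.61787913 0.03662495 0.047     ] [0.61773083 0.03731189 0.042     ]
dial px [321.0543461  189.67398915]
[295 156  19  24 160] [0.59840902 0.0377654 ] line deg -1.7725419128454707 radial deg -0.7422308077707763
```

View pics/wrist5.png

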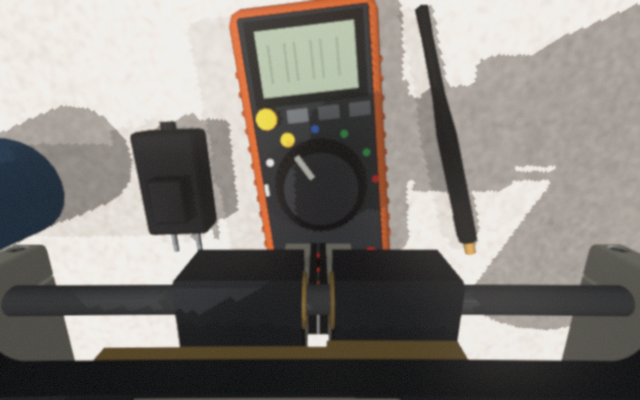

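The pointer is at -1.3° in the world, against -1° expected for the yellow dot. The finger is clear and the key is at (266,119) px, which is (0.636, 0.039). Next I move over the key.

```bash
python3 -m pendant '[[12,-2.4,0,0,0,0.08],[12,-2.4,0,0,0,0.08],[12,-2.4,0,0,0,0.08],[12,-2.4,0,0,0,0.08],[12,-2.4,0,0,0,0.08]]' 
python3 -m pendant '[[14,-2.3,0,0,0,0.08],[0,0,-10,0,0,0.08],[0,0,-12,0,0,0],[0,0,-12,0,0,0],[0,0,0,0,0,0]]' 
python3 - <<'E'
from h import *
cap('wrist','wrist6.png'); cap('scene','scene6.png')
a=cv2.imread('pics/scene6.png')[130:260,260:410]
cv2.imwrite('pics/scene6z.png',cv2.resize(a,None,fx=4,fy=4,interpolation=cv2.INTER_CUBIC))
E
```

```text
time: 7.45
eef_pos: [0.6228, 0.0417, 0.1176]
eef_rot: [[0.968, -0.25, -0.0], [-0.25, -0.968, -0.0], [-0.0, 0.0, -1.0]]
force: [-0.0, -0.7, 0.0]
finger_gap: 0.0005
time: 7.87
eef_pos: [0.6339, 0.0391, 0.0802]
eef_rot: [[0.995, -0.098, -0.005], [-0.098, -0.995, -0.001], [-0.005, 0.002, -1.0]]
force: [-0.6, -1.0, -0.8]
finger_gap: -0.0001
```

View pics/scene6z.png

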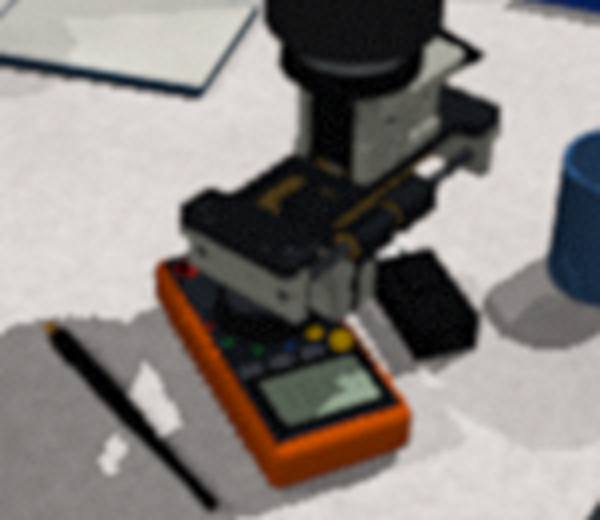

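View pics/wrist6.png

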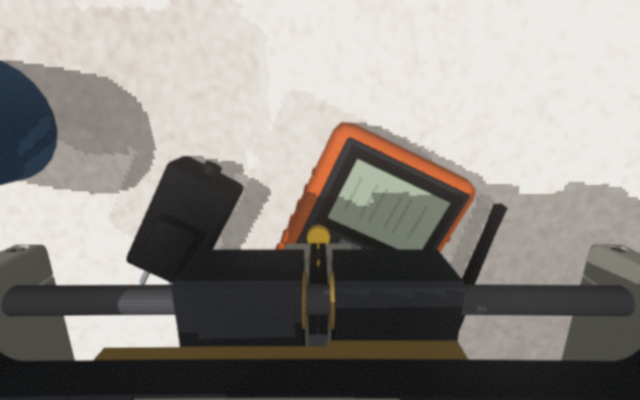

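The closed fingertips sit over the key at (318,236) px, aligned left to right and about 2 mm short in x. Descending to the key.

```bash
python3 -m pendant '[[2,0,-6,0,0,0],[0,0,-6,0,0,0],[0,0,-6,0,0,0],[0,0,-2,0,0,0],[0,0,0,0,0,0]]' 
python3 - <<'E'
from h import *
p,d=cap('wrist','wrist7.png'); c=cal('wrist'); print(proj(c,[[.636,.0393,.047],[.5803,.038,.057]]))
E
python3 -m pendant '[[0,0,-1,0,0,0],[0,0,-1,0,0,0],[0,0,-0.5,0,0,0],[0,0,0,0,0,0],[0,0,0,0,0,0]]'
```

```text
time: 8.38
eef_pos: [0.6377, 0.0394, 0.0627]
eef_rot: [[0.996, -0.094, -0.001], [-0.094, -0.996, -0.0], [-0.001, 0.0, -1.0]]
force: [0.4, 0.4, -0.1]
finger_gap: 0.0005
[[320.33103618 258.45510674]
 [331.89367775 357.28823655]]
time: 8.85
eef_pos: [0.6383, 0.0395, 0.0612]
eef_rot: [[0.996, -0.094, 0.0], [-0.094, -0.996, 0.0], [0.0, -0.0, -1.0]]
force: [-0.7, 0.7, -0.6]
finger_gap: 0.0006
```

View pics/wrist7.png

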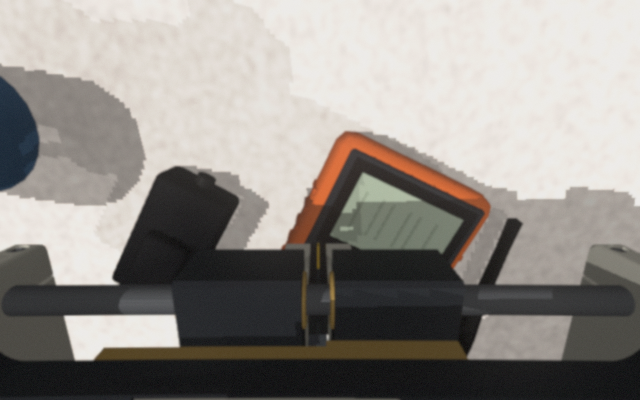

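```bash
python3 -m pendant '[[-2,0,-1,0,0,0],[0,0,-1,0,0,0],[0,0,-0.5,0,0,0],[0,0,0,0,0,0],[0,0,0,0,0,0]]'
python3 -m pendant '[[0,0,-0.5,0,0,0],[0,0,-0.5,0,0,0],[0,0,-0.5,0,0,0],[0,0,0,0,0,0],[0,0,0,0,0,0]]'
```

```text
time: 9.27
eef_pos: [0.6362, 0.0395, 0.0585]
eef_rot: [[0.996, -0.094, -0.0], [-0.094, -0.996, -0.0], [-0.0, 0.0, -1.0]]
force: [-0.2, -0.0, 1.0]
finger_gap: 0.0009
time: 9.68
eef_pos: [0.6363, 0.0395, 0.0572]
eef_rot: [[0.996, -0.094, 0.0], [-0.094, -0.996, 0.0], [0.0, -0.0, -1.0]]
force: [-0.0, -0.0, 2.6]
finger_gap: 0.0001
```

```bash
python3 -m pendant '[[0,0,-0.7,0,0,0],[0,0,-0.7,0,0,0],[0,0,-0.6,0,0,0],[0,0,0,0,0,0],[0,0,0,0,0,0]]'
python3 -m pendant '[[0,0,-0.4,0,0,0],[0,0,-0.4,0,0,0],[0,0,0,0,0,0],[0,0,0,0,0,0],[0,0,0,0,0,0]]'
```

```text
time: 10.1
eef_pos: [0.6363, 0.0396, 0.0553]
eef_rot: [[0.996, -0.094, 0.0], [-0.094, -0.996, 0.0], [0.0, -0.0, -1.0]]
force: [-2.1, -0.3, 4.3]
finger_gap: 0.0004
time: 10.52
eef_pos: [0.6364, 0.0396, 0.0552]
eef_rot: [[0.996, -0.093, 0.001], [-0.093, -0.996, -0.0], [0.001, 0.0, -1.0]]
force: [-3.9, -0.3, 10.5]
finger_gap: 0.0003
```

The key has bottomed out: about 3 mm of travel, then the force rose to 10.5 N with no further motion. I release it and back away to look.

```bash
python3 -m pendant '[[0,0,3,0,0,0],[0,0,5,0,0,0],[0,0,15,0,0,0],[0,0,25,0,0,0],[0,0,25,0,0,0]]'
python3 -m pendant '[[-20,5,15,0,0,0],[-25,5,15,0,0,0],[-25,5,15,0,0,0],[-25,5,15,0,0,0],[0,0,0,0,0,0]]' 
python3 -m pendant '[[0,0,0,0,0,0],[0,0,0,0,0,0],[0,0,0,0,0,0],[0,0,0,0,0,0],[0,0,0,0,0,0]]' 
python3 - <<'E'
from h import *
p,d=cap('wrist','wrist8.png'); c=cal('wrist')
hsv=cv2.cvtColor(p,cv2.COLOR_RGB2HSV)
y=((hsv[...,0]>20)&(hsv[...,0]<35)&(hsv[...,1]>150)&(hsv[...,2]>100)).astype(np.uint8); y[240:]=0
n,_,st,ce=cv2.connectedComponentsWithStats(y)
for i in range(1,n):
    if st[i][4]>15:
        u,v=ce[i].astype(int); z=np.median(d[v-2:v+3,u-2:u+3]); n_=cv2.undistortPoints(np.array([[ce[i]]]),c['camera_matrix'],c['distortion'])[0,0]
        print('yellow',st[i],ce[i],on_plane(c,ce[i],.047),'3d',c['R'].T@(np.array([*n_,1])*z-c['t'].ravel()))
px=proj(c,[[.5803,.038,.057]])[0]; print('dial px',px)
w=((hsv[...,1]<60)&(hsv[...,2]>110)).astype(np.uint8)
m=np.zeros_like(w); cv2.circle(m,tuple(int(v) for v in px),28,1,-1); w&=m
n,L,st,ce=cv2.connectedComponentsWithStats(w)
for i in range(1,n):
    if st[i][4]>30:
        ys,xs=np.nonzero(L==i); a=np.array([on_plane(c,(u,v),.057)[:2] for u,v in zip(xs,ys)]); mu=a.mean(0); V=np.linalg.svd(a-mu)[2][0]
        dd=mu-[.5803,.038]; V=V*np.sign(V@dd); print(st[i],mu,'line deg',np.degrees(np.arctan2(V[1],V[0])),'radial deg',np.degrees(np.arctan2(dd[1],dd[0])))
cap('scene','scene8.png'); print(monitor.state()['force'],monitor.state()['time'])
E
```

```text
time: 10.93
eef_pos: [0.6354, 0.0393, 0.127]
eef_rot: [[0.996, -0.094, -0.003], [-0.094, -0.996, -0.001], [-0.003, 0.001, -1.0]]
force: [0.9, -0.0, -0.1]
finger_gap: 0.0005
time: 11.35
eef_pos: [0.539, 0.0601, 0.1904]
eef_rot: [[0.996, -0.093, 0.003], [-0.093, -0.996, 0.002], [0.003, -0.002, -1.0]]
force: [1.2, 0.8, -1.0]
finger_gap: 0.0008
time: 11.77
eef_pos: [0.5414, 0.0593, 0.1863]
eef_rot: [[0.996, -0.094, -0.002], [-0.094, -0.996, -0.001], [-0.001, 0.001, -1.0]]
force: [-0.2, -0.9, -0.5]
finger_gap: 0.0003
yellow [324  70  17  18 241] [331.95435685  78.80082988] [0.63598813 0.03998081 0.047     ] 3d [0.63602291 0.03995294 0.04638754]
yellow [331  97  11  12 103] [336.12621359 102.34951456] [0.61767546 0.03802616 0.047     ] 3d [0.61764039 0.03777599 0.04222146]
dial px [340.27891063 149.62227226]
[336 121   7  19 108] [0.59609521 0.03810559] line deg -1.7987766415578552 radial deg 0.38302368352374283
[ 0.60149609  0.18576308 -0.72867612] 11.8667
```

View pics/wrist8.png

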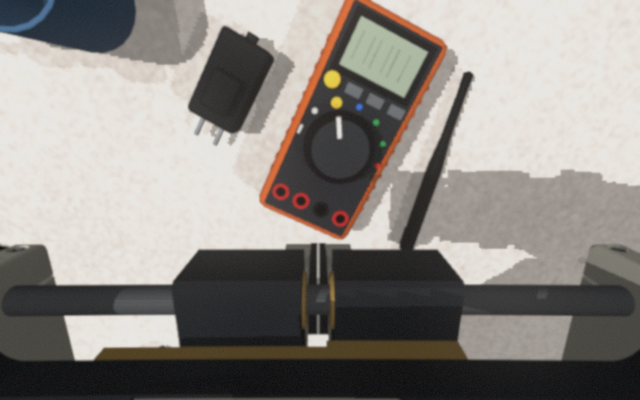

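View pics/scene8.png

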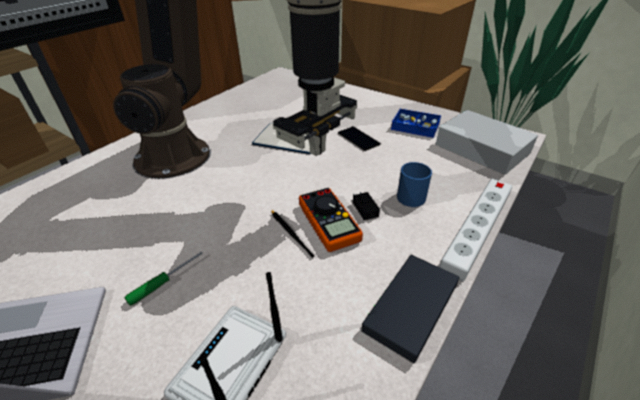

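The pointer at (338,128) px aims at the yellow dot at (336,102). The key top measures about 46.4 mm high, so it is up again, and the meter and everything around it are where they were. Handing in.

```bash
python3 -c "
from rig import ctrl
print(ctrl.job_done())"
```

```text
the job is handed in; nothing more can be done
None
```

I turned the dial from off to the yellow dot and pressed the yellow key once. I then moved the arm clear and handed the job in at about 12 s of the 51 s allowed.

- **Dial:** The closed fingertips pressed on the dial top 19 mm from the axis at about 5–8.5 N and swept 60° clockwise, then lifted off. The pointer afterwards read about -1° to -2° in the world, against -1° expected for the yellow-dot detent. After the key press its line still read -1.8°.
- **Key:** I pressed it until it bottomed out. It travelled about 3 mm, then the force rose to 10.5 N with no further motion. After release, the depth picture put its top at about 46.4 mm against 47 mm nominal, so it is up within measurement error.
- **Meter and surroundings:** The key's measured position changed by less than 1 mm, so the meter did not shift. In the last pictures everything else looks where it was. I did not measure the other objects' positions one by one.
- **Disagreements:** The network's pointer mark in the first wrist picture was wrong: it landed on the yellow key. I used the pointer as segmented by colour instead. The last radial angle (+0.4°) and line angle (-1.8°) differ by about 2°, which is within calibration error.

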